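# Draw the tall splash board from a leaning stack and set it up in the work stand

### The job

Draw the tall white board out of the stack leaning on the storage stand on the left, leaving the three short boards leaning there and the timer, the label roll and the marker where they are. Set the tall board down, without dropping it, on the ledge of the empty work stand on the right: standing on its foot, lying flat back against the backrest and with its far side edge up against the black sprung pad of the end stop.

Things in the scene. Friction and masses are not known exactly. Their poses are not given: they have to be found in the camera images.
- tall_board_center (a point): Centre of the tall white plastic board: 120 mm wide (x), 10 mm thick (y), 180 mm high (z, foot to top edge), about 0.22 kg (varies). It leans in the stack, z about 25 degrees from vertical, with one to three short boards in front and up to two behind, touching face to face; it stands out above them by at least 40 mm along z, the only place where fingers fit round it.
- tall_foot (a point): Middle of the tall board's lower edge face, 90 mm from its centre along -z, same axes. Drawn straight along its own z the board leaves the others in peace and is clear of them after about 150 mm; lifted plumb it presses outward on the boards in front and may topple them.
- short_board_a_center (a point): Centre of a short white board, 120 x 10 x 125 mm, same axes as the tall one; it must stay leaning in the storage stand. When the tall board is gone, the boards in front of it tip back by one thickness, which is fine.
- short_board_b_center (a point): Centre of a second short board, 120 x 10 x 120 mm; must stay.
- short_board_c_center (a point): Centre of the third short board, 120 x 10 x 115 mm, always the front one; must stay.
- stack_stand: Fixed grey storage stand, left, 150 mm long (x). Backrest 100 mm long, leaning 25 degrees from vertical to its own -y (about the robot's right). Origin: on the bench under the line where backrest face and ledge meet, mid-length. The boards stand at positive y on the ledge, 10 mm above the bench; front lip 16 mm high, 66 to 72 mm in front of the origin.
- work_stand: Fixed grey empty stand, right, 184 mm long (x). Backrest face 110 mm long, rising from the line y = 0, z = 10 mm (the ledge) and leaning 35 degrees from vertical to its +y (about the robot's left). Front lip 16 mm high, its inner face at y = -30 mm. The near end (-x) is open. Origin: on the bench under the backrest's foot line, mid-length.
- end_stop: Aluminium bracket at the work stand's far (+x) end; frame as work_stand. A stiff screw carries a black pad that faces -x, lying from 20 to 80 mm up along the backrest and 24 mm out from it. The screw is set differently each time: pad face anywhere from x = 50 to 70 mm, not given, to be felt or seen. The pad gives 4 mm on a weak spring (under 0.6 N), then is hard.
- timer: Bench timer, 64 x 64 x 22 mm, bystander between the stands. Origin: middle of its underside.
- roll: Label roll lying flat, 58 mm across, 24 mm high, bystander. Origin: middle of its underside.
- marker: Black and white marker pen lying on the bench, 134 mm long, 14 mm thick, bystander. Origin: middle of its underside.
- tall_board: The tall board itself: origin at the middle of its lower edge face, axes as tall_board_center.

How it is judged:
By the outcome, as a careful person would: the job done as asked, in the order asked, and still so for the second after the job is handed in, with the robot touching nothing.
It also fails if it takes over 51 s, if anything falls off the work surface, if the arm or the gripper's body presses on something with over 40 N, if the wrist force passes 120 N, or if a joint passes its speed limit or range.

### The arm

A 7-joint arm with a two-finger parallel gripper is mounted at the origin on a cart in front of the work surface, level with it; the furniture and walls round the work are solid. World frame = base frame: x ahead of the robot, y to its left, z up, the work surface at z = 0. Lengths are in m, angles in rad, forces in N, time in s.
With the tool pointing down it reaches from about 0.425 to 0.825 m from the base axis. Payload 3.6 kg.
Tool frame: the origin (TCP) lies midway between the tips of the shut fingers; the grasp point (between the pads) lies 19 mm behind it; z points along the fingers, x is the direction in which the jaws open and shut, and the axes are right-handed (so a half turn about z gives the same grasp; the last joint's range is limited). The gripper opens to 85 mm and grips with 20 to 120 N. Pads are 22 mm wide; open, the fingers measure 114 mm over their backs; the gripper's body (76 mm by 85 mm) begins 54 mm behind the grasp point. The pads swing forward as they close: fully open they stand 13 mm farther back than shut.
Start: joints at [-1.27, 0.615, -0.013, 1.423, 0.008, 1.103, -0.04], TCP at [0.209, 0.616, 0.231] pointing down, gripper open.
Joint ranges: [-3.12, 3.12], [-0.3, 2.06], [-1.34, 1.32], [0.26, 2.42], [-1.36, 4.5], [0.01, 1.98], [-2.84, 2.84]. Speed limits (rad/s): [2.79, 2.79, 3.14, 3.14, 3.14, 3.14, 3.14].

### API

Orientations are given as [roll, pitch, yaw] about the fixed x, y, z axes, in that order (R = Rz(yaw) Ry(pitch) Rx(roll)).
In Python, from cell import observe, optics, ctrl gives the robot as it stands. The module is installed in compiled form; this text tells all that it offers.
- The arm moves only by the shell command python3 -m pendant 'ROWS' [OPENING] [FORCE]. ROWS is JSON, a list of rows, each a list of 2 entries, a list of its own where there are three numbers: the shift along the world's x, y, z in cm, then the turn, a rotation vector about the world's x, y, z in rad. A call has 1 to 20 rows; each row is the pose to reach, as a shift and turn from the pose measured when the call began; what a row does not reach only later rows make up. A row lasts 1/8 s, in which the tool goes at most 62.5 mm and 10.7 degrees, less where a joint would pass 70% of its speed; a pose out of reach is approached as far as the arm can. A call with a gripper value outside its range is refused whole. OPENING is the finger opening in cm, from 0 to 8.54, set as the call begins (- or left out, the last holds). The fingers move at their own pace and stop on an object; FORCE is the grip in N (left out, the last holds). Time passes only in rows, so rows that repeat a pose let the fingers close. It gives the time, the measured TCP pose, the force and the opening at its end, in the units of the state.
- observe(): the state, without advancing time (a new reading comes with each control period).
- optics.snapshot(name): name is "side" or "top" or "wrist"; returns the picture (384x512x3 uint8, red, green, blue); there is no depth.
- optics.calibration(name): a dict with "camera_matrix" (3x3 intrinsics, pixels), "rvec" (rotation vector, rad) and "tvec" (3), from world to camera coordinates, as OpenCV has them. Camera axes: x right, y down, z forward; pixel columns grow to the right and rows downward; lengths in m; the calibration is good to about 2 mm. A picture is of the moment at which its call begins: read the wrist's pose just before it. calibration takes no time and is no camera call; for the wrist camera it gives the pose at the moment of the call.
- ctrl.finish_job(): hands the job in, once; it reports no verdict.
The state is a dict: "time": time; "joints": joint angles; "joint_velocities": joint speeds; "effort": joint torques, N m; "tcp_pos": TCP position; "ee_rot": TCP orientation; "ft_force": force on the tool from outside, world axes, zero at the start; "wrist_torque": the same for the moment, N m; "grip_width": opening from 0.0 (shut) to 1.0 (fully open).
Only numpy, scipy, OpenCV 4.12 (cv2) and the standard library are available. Lean on these libraries where they do the work, as an engineer would, in place of code of your own. Each camera call takes 0.05 s, during which the arm holds its last target.

## Working session

There is one attempt and no reset: what is moved stays moved. The work goes in short steps, Python scripts to look and compute and a shell command to move; the robot and the scene stay as the last step left them, time stands still between calls to the robot, and variables do not carry over. Pictures are saved under pics/ and viewed, and the job is handed in when it is done.

```bash
ls; mkdir -p pics; python3 - <<'E'
from cell import observe, optics, ctrl
import cv2, json
s=observe()
print(s)
for n in ("side","top","wrist"):
    c=optics.calibration(n); print(n,c)
    im=optics.snapshot(n)
    cv2.imwrite(f"pics/{n}0.png",cv2.cvtColor(im,cv2.COLOR_RGB2BGR))
E
```

```text
pics
{'time': 0.0, 'joints': array([-1.27047234,  0.61592215, -0.01257593,  1.42492556,  0.00809382,
        1.10337918, -0.04041472]), 'joint_velocities': array([-1.17240206e-03, -6.19384589e-05,  1.12374626e-04,  1.64716586e-03,
        5.27388092e-04,  1.29311683e-03, -2.52471368e-04]), 'effort': array([-4.36681603e-04, -4.69214737e+01,  2.59252293e-01, -1.71034992e+01,
        1.00258685e-02,  9.56967910e-03,  8.20845770e-06]), 'tcp_pos': array([0.20843725, 0.61486015, 0.23012751]), 'ee_rot': array([3.14153718e+00, 2.58341240e-03, 1.24398843e+00]), 'ft_force': array([ 0.57845719, -0.20333507,  0.1553226 ]), 'wrist_torque': array([-0.0112853 ,  0.02677262, -0.03233685]), 'grip_width': 0.9966198089109715}
side {'camera_matrix': array([[368.3073401 ,   0.        , 256.24087473],
       [  0.        , 368.3073401 , 190.37290768],
       [  0.        ,   0.        ,   1.        ]]), 'rvec': array([ 2.20279171, -0.26311334,  0.10438078]), 'tvec': array([-0.52230501,  0.13092579,  1.01848621])}
top {'camera_matrix': array([[427.56452531,   0.        , 256.6012915 ],
       [  0.        , 427.56452531, 195.19423331],
       [  0.        ,   0.        ,   1.        ]]), 'rvec': array([ 2.13940247, -2.12267181,  0.17370636]), 'tvec': array([-0.02298215,  0.52950211,  1.20283552])}
wrist {'camera_matrix': array([[338.09773675,   0.        , 260.2114912 ],
       [  0.        , 338.09773675, 186.30964569],
       [  0.        ,   0.        ,   1.        ]]), 'rvec': array([-2.35598186, -1.68812555, -0.23901539]), 'tvec': array([-0.64858083, -0.03684581,  0.37855832])}
```

View pics/side0.png

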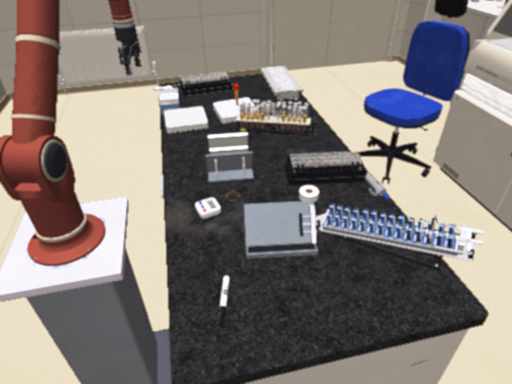

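View pics/top0.png

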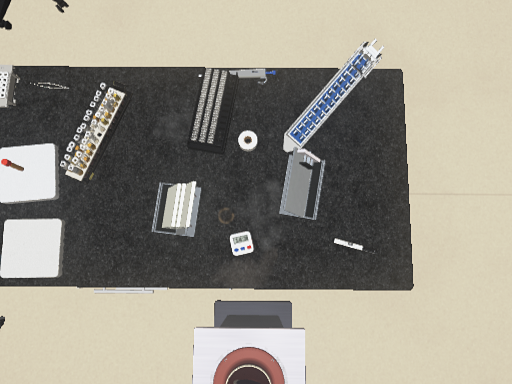

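View pics/wrist0.png

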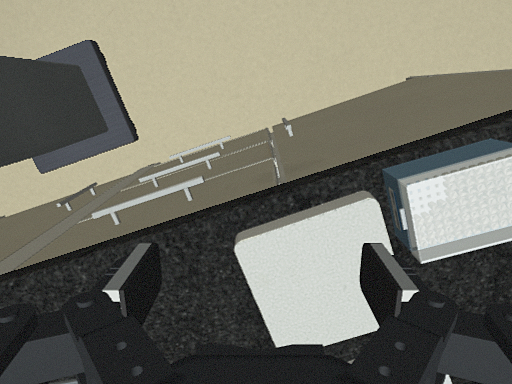

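```bash
python3 - <<'E'
import cv2
t=cv2.imread("pics/top0.png"); s=cv2.imread("pics/side0.png")
cv2.imwrite("pics/topS.png",cv2.resize(t[165:255,140:215],None,fx=6.4,fy=6.4,interpolation=cv2.INTER_CUBIC))
cv2.imwrite("pics/topW.png",cv2.resize(t[130:240,260:350],None,fx=5.4,fy=5.4,interpolation=cv2.INTER_CUBIC))
cv2.imwrite("pics/sideS.png",cv2.resize(s[110:200,190:270],None,fx=6.4,fy=6.4,interpolation=cv2.INTER_CUBIC))
cv2.imwrite("pics/sideW.png",cv2.resize(s[190:270,230:340],None,fx=7,fy=7,interpolation=cv2.INTER_CUBIC))
E
```

```text
(no output)
```

View pics/topS.png

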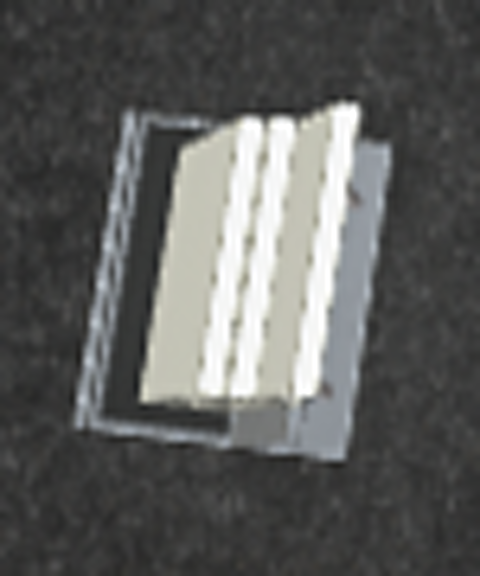

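View pics/topW.png

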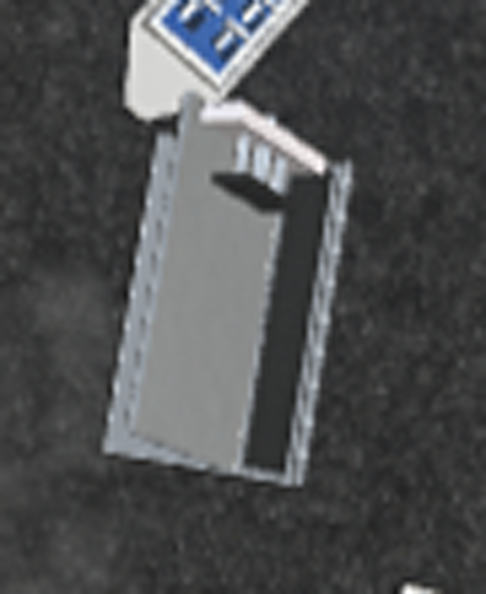

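View pics/sideS.png

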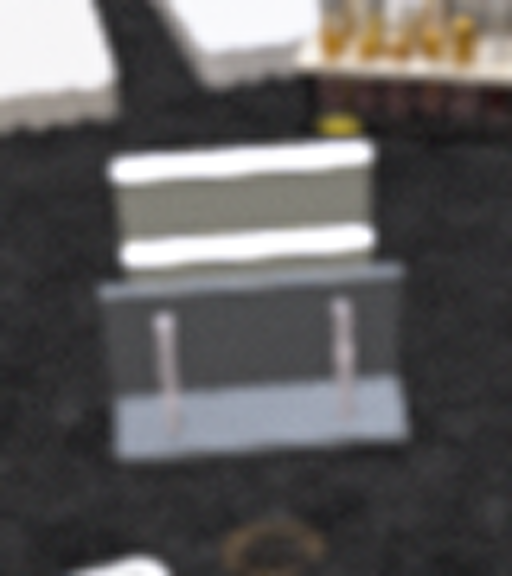

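View pics/sideW.png

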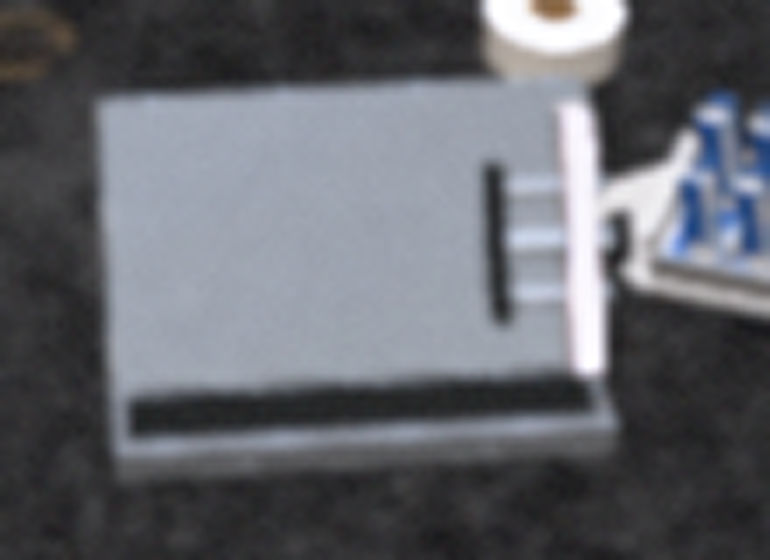

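```bash
cat > h.py <<'E'
import numpy as np, cv2
from cell import observe, optics, ctrl
from scipy.spatial.transform import Rotation as R
class Cam:
    def __init__(s,name=None,d=None):
        d=d or optics.calibration(name)
        s.K=np.array(d["camera_matrix"]); s.rv=np.array(d["rvec"]); s.tv=np.array(d["tvec"])
        s.R=cv2.Rodrigues(s.rv)[0]; s.c=-s.R.T@s.tv
    def ray(s,u,v):
        d=s.R.T@np.linalg.solve(s.K,[u,v,1.]); return d/np.linalg.norm(d)
    def onz(s,u,v,z):
        d=s.ray(u,v); return s.c+d*(z-s.c[2])/d[2]
    def onplane(s,u,v,p,n):
        d=s.ray(u,v); return s.c+d*(np.dot(np.subtract(p,s.c),n)/np.dot(d,n))
    def proj(s,P):
        return cv2.projectPoints(np.array(P,float).reshape(-1,3),s.rv,s.tv,s.K,None)[0].reshape(-1,2)
def tri(obs):
    A=np.zeros((3,3));b=np.zeros(3)
    for c,(u,v) in obs:
        d=c.ray(u,v);M=np.eye(3)-np.outer(d,d);A+=M;b+=M@c.c
    P=np.linalg.solve(A,b)
    return P,[float(np.round(np.linalg.norm(c.proj(P)[0]-np.array(uv)),2)) for c,uv in obs]
E
python3 - <<'E'
from h import *
np.set_printoptions(precision=4,suppress=True)
T,S=Cam("top"),Cam("side")
def t(x,y):return (140+x/6.4,165+y/6.4)
def w(x,y):return (260+x/5.4,130+y/5.4)
def s(x,y):return (190+x/6.4,110+y/6.4)
def sw(x,y):return (230+x/7,190+y/7)
print("T",T.c,"S",S.c)
# tall top edge ends
print(tri([(T,t(347,103)),(S,s(370,150))]), tri([(T,t(305,395)),(S,s(112,168))]))
print("stack stand bench corners", [T.onz(*t(*p),0.01) for p in [(133,112),(85,428),(390,145),(345,460)]])
print("work lip outer top", [T.onz(*w(*p),0.016) for p in [(300,485),(347,165)]], "backrest top",[T.onz(*w(*p),0.10) for p in [(108,450),(165,140)]])
print("side work lip",[S.onz(*sw(*p),0.016) for p in [(118,458),(615,425)]])
print("backrest top tri",tri([(T,w(108,445)),(S,sw(98,98))]),tri([(T,w(190,100)),(S,sw(590,85))]))
print("wrist cam c",Cam("wrist").c, R.from_matrix(Cam("wrist").R.T).as_matrix()[:,2])
E
```

```text
T [ 0.3208 -0.0266  1.2744] S [ 0.3562 -0.8368  0.7072]
(array([0.5458, 0.1449, 0.1715]), [0.46, 0.4]) (array([0.4248, 0.1578, 0.1724]), [0.3, 0.26])
stack stand bench corners [array([0.5723, 0.2709, 0.01  ]), array([0.4231, 0.2863, 0.01  ]), array([0.5573, 0.1492, 0.01  ]), array([0.4093, 0.1655, 0.01  ])]
work lip outer top [array([ 0.462 , -0.1934,  0.016 ]), array([ 0.6423, -0.2224,  0.016 ])] backrest top [array([ 0.4699, -0.0843,  0.1   ]), array([ 0.6337, -0.1143,  0.1   ])]
side work lip [array([ 0.4657, -0.2004,  0.016 ]), array([ 0.6449, -0.2287,  0.016 ])]
backrest top tri (array([ 0.4794, -0.0852,  0.0885]), [1.94, 2.04]) (array([ 0.6617, -0.129 ,  0.0924]), [1.44, 1.56])
wrist cam c [0.1417 0.6381 0.3719] [ 0.2657 -0.0929 -0.9596]
```

```bash
cat >> h.py <<'E'
np.set_printoptions(precision=4,suppress=True)
def board_axes(yaw,lean): # lean>0: top to -y side
    x=np.array([np.cos(yaw),np.sin(yaw),0]);h=np.array([-np.sin(yaw),np.cos(yaw),0]);Z=np.array([0,0,1.])
    z=np.cos(lean)*Z-np.sin(lean)*h; y=np.cos(lean)*h+np.sin(lean)*Z
    return x,y,z
def tool_R(yaw,lean):
    x,y,z=board_axes(yaw,lean); return np.column_stack([y,x,-z])
def delta(P,Rt):
    s=observe(); R0=R.from_euler("xyz",s["ee_rot"])
    rv=(R.from_matrix(Rt)*R0.inv()).as_rotvec()
    print("t",round(s["time"],2),"tcp",s["tcp_pos"],"shift cm",np.round((np.array(P)-s["tcp_pos"])*100,2),"turn",np.round(rv,4),"grip",round(s["grip_width"],3),"F",s["ft_force"],"M",s["wrist_torque"])
E
python3 - <<'E'
from h import *
yaw=np.radians(-6); x,y,z=board_axes(yaw,np.radians(25))
m=np.array([.4853,.1513,.172])
delta(m+z*0.12,tool_R(yaw,np.radians(25)))
E
```

```text
t 0.15 tcp [0.2084 0.6151 0.2304] shift cm [ 27.16 -51.42   5.03] turn [ 0.429  -0.094   0.2184] grip 1.004 F [ 0.5636 -0.2938  0.0563] M [-0.0103  0.0265  0.0084]
```

```bash
python3 -m pendant '[[[2,-4,4],[0,0,0]],[[5,-9,8],[0.05,-0.01,0.03]],[[8,-14,12],[0.11,-0.02,0.05]],[[11,-20,13],[0.16,-0.03,0.08]],[[14,-26,13],[0.21,-0.05,0.11]],[[17,-32,12],[0.27,-0.06,0.14]],[[20,-38,10],[0.32,-0.07,0.16]],[[23,-44,8],[0.38,-0.08,0.19]],[[26,-49,6],[0.43,-0.09,0.21]],[[27.2,-51.4,5],[0.429,-0.094,0.218]],[[27.2,-51.4,5],[0.429,-0.094,0.218]],[[27.2,-51.4,5],[0.429,-0.094,0.218]]]' 8.5 20
python3 - <<'E'
from h import *
c=optics.calibration("wrist")
im=optics.snapshot("wrist")
cv2.imwrite("pics/w1.png",im[:,:,::-1])
import pickle; pickle.dump(c,open("w1.pkl","wb"))
yaw=np.radians(-6); x,y,z=board_axes(yaw,np.radians(25))
m=np.array([.4853,.1513,.172])
delta(m+z*0.12,tool_R(yaw,np.radians(25)))
E
```

```text
time: 1.65
tcp_pos: [0.4804, 0.1008, 0.2799]
ee_rot: [-3.14, -0.436, 1.463]
ft_force: [-1.3, 0.8, 0.4]
grip_width: 0.995
t 1.7 tcp [0.4799 0.1024 0.2805] shift cm [ 0.01 -0.16  0.03] turn [-0.0011 -0.0011 -0.0014] grip 0.994 F [-0.3122  0.477   0.6678] M [-0.468  -0.0184 -0.0172]
```

View pics/w1.png

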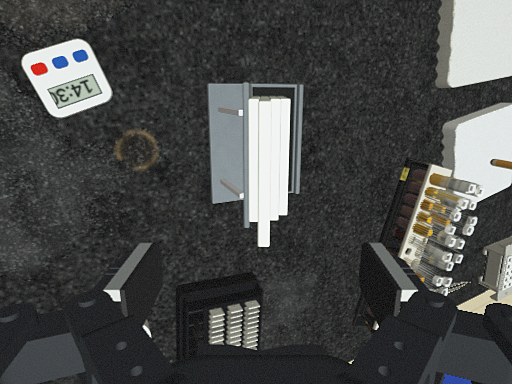

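```bash
python3 - <<'E'
import cv2
t=cv2.imread("pics/w1.png")
cv2.imwrite("pics/w1c.png",cv2.resize(t[75:255,200:315],None,fx=3.3,fy=3.3,interpolation=cv2.INTER_CUBIC)if 0 else cv2.resize(t[75:255,200:315],None,fx=3.3,fy=3.3,interpolation=cv2.INTER_NEAREST))
g=cv2.cvtColor(t,cv2.COLOR_BGR2GRAY)
for v in (105,150,200,225,240): print(v,list(g[v,240:300]))
for u in (262,265,267): print(u,list(g[85:110,u]),list(g[236:252,u]))
E
```

```text
105 [np.uint8(142), np.uint8(145), np.uint8(133), np.uint8(111), np.uint8(141), np.uint8(145), np.uint8(146), np.uint8(139), np.uint8(185), np.uint8(245), np.uint8(246), np.uint8(243), np.uint8(243), np.uint8(243), np.uint8(243), np.uint8(243), np.uint8(245), np.uint8(242), np.uint8(194), np.uint8(232), np.uint8(246), np.uint8(243), np.uint8(243), np.uint8(243), np.uint8(243), np.uint8(242), np.uint8(243), np.uint8(243), np.uint8(243), np.uint8(243), np.uint8(241), np.uint8(233), np.uint8(244), np.uint8(243), np.uint8(243), np.uint8(243), np.uint8(243), np.uint8(243), np.uint8(243), np.uint8(242), np.uint8(235), np.uint8(233), np.uint8(244), np.uint8(243), np.uint8(242), np.uint8(243), np.uint8(243), np.uint8(243), np.uint8(248), np.uint8(254), np.uint8(147), np.uint8(20), np.uint8(35), np.uint8(44), np.uint8(106), np.uint8(151), np.uint8(106), np.uint8(60), np.uint8(92), np.uint8(138)]
150 [np.uint8(146), np.uint8(142), np.uint8(133), np.uint8(106), np.uint8(136), np.uint8(151), np.uint8(149), np.uint8(136), np.uint8(161), np.uint8(242), np.uint8(247), np.uint8(243), np.uint8(243), 
[... 4427 characters left out ...]
nt8(251), np.uint8(250), np.uint8(37), np.uint8(52), np.uint8(65), np.uint8(70), np.uint8(66)]
267 [np.uint8(151), np.uint8(145), np.uint8(71), np.uint8(31), np.uint8(43), np.uint8(43), np.uint8(43), np.uint8(45), np.uint8(40), np.uint8(43), np.uint8(44), np.uint8(97), np.uint8(149), np.uint8(141), np.uint8(134), np.uint8(140), np.uint8(216), np.uint8(249), np.uint8(245), np.uint8(243), np.uint8(243), np.uint8(243), np.uint8(243), np.uint8(243), np.uint8(243)] [np.uint8(245), np.uint8(246), np.uint8(245), np.uint8(245), np.uint8(246), np.uint8(246), np.uint8(245), np.uint8(246), np.uint8(248), np.uint8(255), np.uint8(254), np.uint8(35), np.uint8(29), np.uint8(58), np.uint8(68), np.uint8(68)]
```

View pics/w1c.png

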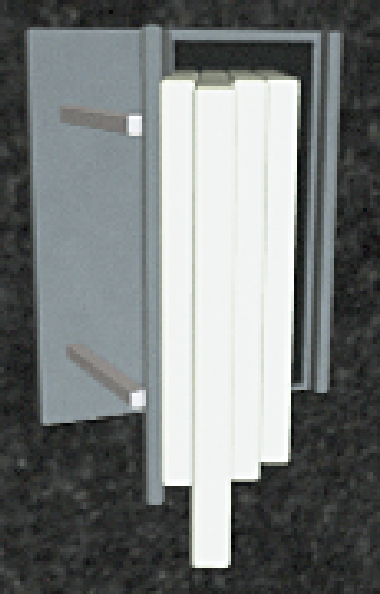

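```bash
python3 - <<'E'
from h import *
import pickle
W=Cam(d=pickle.load(open("w1.pkl","rb"))); T,S=Cam("top"),Cam("side")
def t(x,y):return (140+x/6.4,165+y/6.4)
def s(x,y):return (190+x/6.4,110+y/6.4)
print(W.c, W.R[2])
mids={"far":(263.9,246.6),"near":(264.7,100.8)}
for n,tp,sp in (("far",t(347,103),s(370,150)),("near",t(305,395),s(112,168))):
    print(n,tri([(W,mids[n]),(T,tp),(S,sp)]),tri([(W,mids[n]),(S,sp)]),tri([(W,mids[n]),(T,tp)]),"onz",W.onz(*mids[n],.172))
a,b=W.onz(*mids["near"],.1705),W.onz(*mids["far"],.1705);d=b-a
print(np.linalg.norm(d),np.degrees(np.arctan2(d[1],d[0])),(a+b)/2)
e=W.onz(270.2,170,.17)-W.onz(258.2,170,.17);print("thick horiz",e)
E
```

```text
[0.404  0.0482 0.4082] [ 0.3217  0.3728 -0.8704]
far (array([0.5458, 0.146 , 0.1711]), [1.51, 0.58, 0.46]) (array([0.5473, 0.1482, 0.1695]), [0.56, 0.16]) (array([0.5433, 0.1448, 0.1759]), [0.8, 0.26]) onz [0.5453 0.147  0.172 ]
near (array([0.425 , 0.1588, 0.1724]), [1.74, 0.53, 0.23]) (array([0.4257, 0.1609, 0.1708]), [0.05, 0.01]) (array([0.4241, 0.1567, 0.1796]), [1.09, 0.3]) onz [0.4256 0.1603 0.172 ]
0.12116939164908533 -6.33984281316473 [0.4859 0.1543 0.1705]
thick horiz [0.0022 0.0105 0.    ]
```

```bash
python3 - <<'E'
from h import *
yaw=np.radians(-6.2); x,y,z=board_axes(yaw,np.radians(25))
m=np.array([.485,.1531,.1735])
print(y,z)
for k in (0.05,0,-.038):delta(m+z*k,tool_R(yaw,np.radians(25)))
W=Cam("wrist");s=observe();Rt=R.from_euler("xyz",s["ee_rot"]).as_matrix()
print(Rt.T@(m-s["tcp_pos"]),W.proj(m),W.proj(s["tcp_pos"]),W.proj(s["tcp_pos"]+Rt[:,2]*.12))
E
```

```text
[0.0979 0.901  0.4226] [-0.0456 -0.4201  0.9063]
t 1.7 tcp [0.4799 0.1024 0.2805] shift cm [ 0.28  2.97 -6.17] turn [-0.0011 -0.0011 -0.0048] grip 0.994 F [-0.3122  0.477   0.6678] M [-0.468  -0.0184 -0.0172]
t 1.7 tcp [0.4799 0.1024 0.2805] shift cm [  0.51   5.07 -10.7 ] turn [-0.0011 -0.0011 -0.0048] grip 0.994 F [-0.3122  0.477   0.6678] M [-0.468  -0.0184 -0.0172]
t 1.7 tcp [0.4799 0.1024 0.2805] shift cm [  0.69   6.66 -14.14] turn [-0.0011 -0.0011 -0.0048] grip 0.994 F [-0.3122  0.477   0.6678] M [-0.468  -0.0184 -0.0172]
[ 0.0008 -0.      0.1185] [[262.2318 179.2704]] [[261.7954 246.6032]] [[261.1949 178.7822]]
```

```bash
python3 -m pendant '[[[0.2,2,-4],[0,0,-0.005]],[[0.4,4,-8.5],[0,0,-0.005]],[[0.6,5.8,-12.2],[0,0,-0.005]],[[0.7,6.65,-14.1],[0,0,-0.005]],[[0.7,6.65,-14.1],[0,0,-0.005]],[[0.7,6.65,-14.1],[0,0,-0.005]]]' 5
python3 - <<'E'
from h import *
c=Cam("wrist"); s=observe()
im=optics.snapshot("wrist")
cv2.imwrite("pics/w2.png",im[:,:,::-1])
yaw=np.radians(-6.2); x,y,z=board_axes(yaw,np.radians(25))
m=np.array([.485,.1531,.1735])
delta(m-z*0.038,tool_R(yaw,np.radians(25)))
print(c.proj(m),c.proj([m+y*.005,m-y*.005,m+x*.06,m-x*.06]))
E
```

```text
time: 2.45
tcp_pos: [0.4871, 0.1699, 0.1408]
ee_rot: [3.141, -0.438, 1.465]
ft_force: [-0.2, 0.1, 0.4]
grip_width: 0.585
t 2.5 tcp [0.4874 0.1694 0.1409] shift cm [-0.07 -0.03 -0.19] turn [-0.0016  0.0017 -0.0006] grip 0.588 F [-0.2972 -0.8965 -0.039 ] M [-0.4763  0.0758 -0.0011]
[[258.1261 292.6283]] [[272.1604 292.6249]
 [244.09   292.6318]
 [258.2824 421.2153]
 [257.9186 122.0105]]
```

View pics/w2.png

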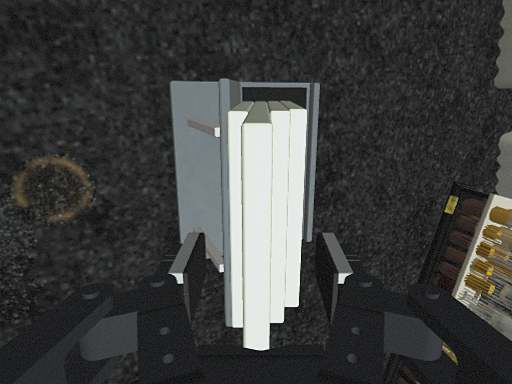

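```bash
python3 -m pendant '[[[-0.05,0,-0.15],[0,0,0]],[[-0.05,0,-0.15],[0,0,0]],[[-0.05,0,-0.15],[0,0,0]],[[-0.05,0,-0.15],[0,0,0]],[[-0.05,0,-0.15],[0,0,0]],[[-0.05,0,-0.15],[0,0,0]]]' 0 50
python3 - <<'E'
from h import *
im=optics.snapshot("wrist")
cv2.imwrite("pics/w3.png",im[:,:,::-1])
yaw=np.radians(-6.2); x,y,z=board_axes(yaw,np.radians(25))
print(z*17)
m=np.array([.485,.1531,.1735])
delta(m-z*0.038,tool_R(yaw,np.radians(25)))
E
```

```text
time: 3.25
tcp_pos: [0.4873, 0.1693, 0.14]
ee_rot: [3.139, -0.439, 1.464]
ft_force: [0.2, -1.7, 5.5]
grip_width: 0.115
[-0.7759 -7.1425 15.4072]
t 3.3 tcp [0.4873 0.1693 0.14  ] shift cm [-0.06 -0.02 -0.09] turn [-0.0021  0.0024  0.    ] grip 0.114 F [-0.2941 -2.0977  5.9114] M [-0.0416  0.2085 -0.0078]
```

View pics/w3.png

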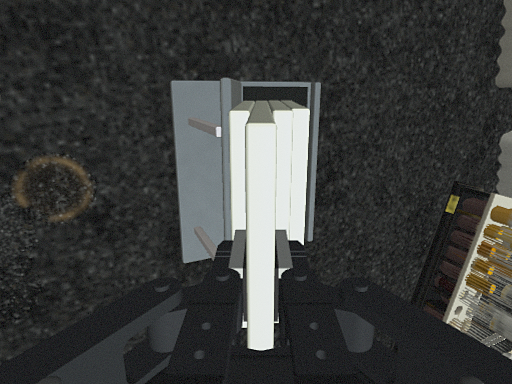

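```bash
python3 -m pendant '[[[-0.03,-0.21,0.45],[0,0,0]],[[-0.07,-0.63,1.36],[0,0,0]],[[-0.14,-1.26,2.72],[0,0,0]],[[-0.23,-2.1,4.53],[0,0,0]],[[-0.32,-2.94,6.34],[0,0,0]],[[-0.41,-3.78,8.16],[0,0,0]],[[-0.5,-4.62,9.97],[0,0,0]],[[-0.59,-5.46,11.8],[0,0,0]],[[-0.68,-6.3,13.6],[0,0,0]],[[-0.77,-7.14,15.4],[0,0,0]],[[-0.82,-7.56,16.3],[0,0,0]],[[-0.82,-7.56,16.3],[0,0,0]]]'
python3 - <<'E'
from h import *
for n in("wrist","side","top"):
    im=optics.snapshot(n)
    cv2.imwrite(f"pics/{n}4.png",im[:,:,::-1])
yaw=np.radians(-6.2); x,y,z=board_axes(yaw,np.radians(25))
m=np.array([.485,.1531,.1735])
delta(m-z*0.038,tool_R(yaw,np.radians(25)))
E
python3 -c "
import cv2
s=cv2.imread('pics/side4.png');cv2.imwrite('pics/side4b.png',cv2.resize(s[20:220,130:350],None,fx=3,fy=3))"
```

```text
time: 4.8
tcp_pos: [0.4792, 0.093, 0.3036]
ee_rot: [3.138, -0.438, 1.464]
ft_force: [0.5, 0.0, -3.4]
grip_width: 0.108
t 4.95 tcp [0.4785 0.094  0.3023] shift cm [  0.83   7.51 -16.32] turn [-0.002   0.0007 -0.0007] grip 0.11 F [ 0.0427  0.505  -2.9717] M [-0.7922  0.0951  0.0282]
```

View pics/wrist4.png

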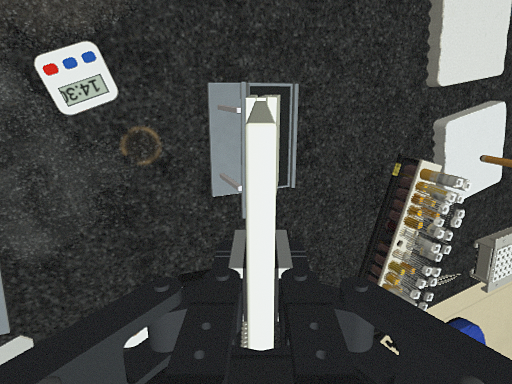

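View pics/side4b.png

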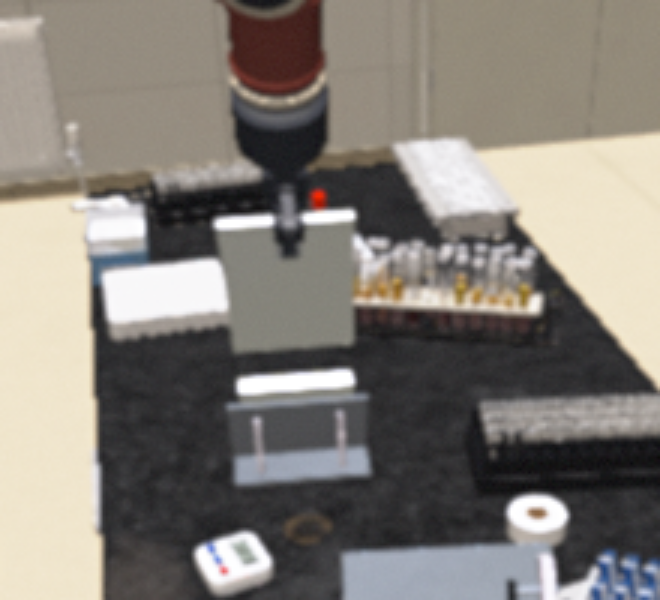

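View pics/top4.png

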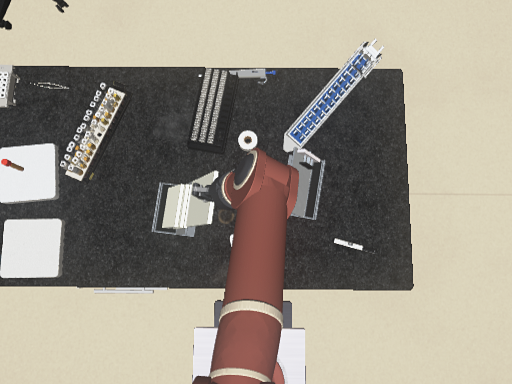

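```bash
python3 - <<'E'
from h import *
delta([.48,-.0,.37],tool_R(np.radians(-9),0))
delta([.48,-.0,.37],tool_R(np.radians(-9),np.radians(-35)))
E
```

```text
t 4.95 tcp [0.4785 0.094  0.3023] shift cm [ 0.15 -9.4   6.77] turn [-0.4346  0.0583 -0.0489] grip 0.11 F [ 0.0427  0.505  -2.9717] M [-0.7922  0.0951  0.0282]
t 4.95 tcp [0.4785 0.094  0.3023] shift cm [ 0.15 -9.4   6.77] turn [-1.0401  0.1388 -0.0452] grip 0.11 F [ 0.0427  0.505  -2.9717] M [-0.7922  0.0951  0.0282]
```

```bash
python3 -m pendant '[[[0,-1,2],[0,0,0]],[[0,-3,4],[-0.1,0.01,-0.01]],[[0.1,-5,5.5],[-0.2,0.03,-0.02]],[[0.1,-7,6.8],[-0.32,0.04,-0.03]],[[0.15,-9.4,6.8],[-0.435,0.058,-0.049]],[[0.15,-9.4,6.8],[-0.435,0.058,-0.049]],[[0.15,-9.4,6.8],[-0.435,0.058,-0.049]],[[0.15,-9.4,6.8],[-0.435,0.058,-0.049]]]'
python3 - <<'E'
from h import *
import pickle
c=optics.calibration("wrist")
im=optics.snapshot("wrist")
cv2.imwrite("pics/w5.png",im[:,:,::-1]);pickle.dump(c,open("w5.pkl","wb"))
delta([.48,-.0,.37],tool_R(np.radians(-9),np.radians(-35)))
E
```

```text
time: 5.95
tcp_pos: [0.4796, 0.0001, 0.3698]
ee_rot: [-3.14, -0.001, 1.413]
ft_force: [-0.0, -0.6, -2.6]
grip_width: 0.108
t 6.0 tcp [0.4797 0.     0.3699] shift cm [ 0.03 -0.    0.01] turn [-0.6039  0.0951  0.0007] grip 0.109 F [ 0.3605 -0.7618 -1.4341] M [0.0389 0.023  0.0676]
```

View pics/w5.png

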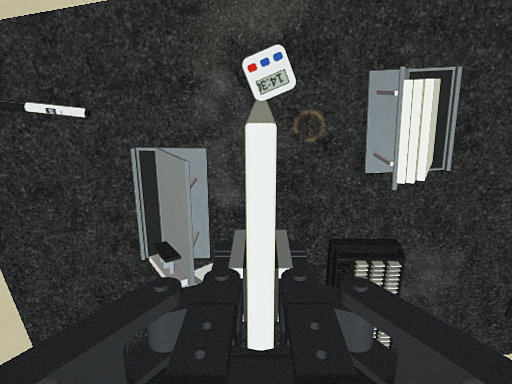

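```bash
python3 - <<'E'
import cv2
t=cv2.imread("pics/w5.png")
cv2.imwrite("pics/w5c.png",cv2.resize(t[140:290,120:220],None,fx=4,fy=4,interpolation=cv2.INTER_CUBIC))
E
```

```text
(no output)
```

View pics/w5c.png

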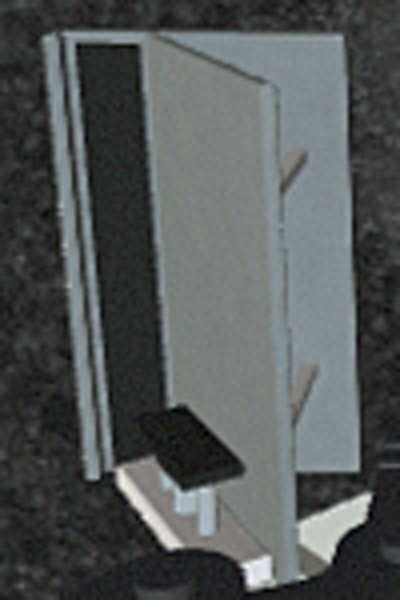

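```bash
python3 - <<'E'
from h import *
import pickle
W=Cam(d=pickle.load(open("w5.pkl","rb"))); T,S=Cam("top"),Cam("side")
def w(x,y):return (120+(x-1.5)/4,140+(y-1.5)/4)
def tw(x,y):return (260+x/5.4,130+y/5.4)
def sw(x,y):return (230+x/7,190+y/7)
def seg(n,a,b):
    d=b-a; print(n,a,b,"len",round(np.linalg.norm(d),4),"yaw",round(np.degrees(np.arctan2(d[1],d[0])),2))
seg("W foot",W.onz(*w(143,45),.01),W.onz(*w(166,400),.01))
for z in (.016,.026):
  seg("W lip outer %g"%z,W.onz(*w(45,38),z),W.onz(*w(87,475),z))
  seg("W lip inner %g"%z,W.onz(*w(62,40),z),W.onz(*w(105,470),z))
seg("T lip outer",T.onz(*tw(302,485),.016),T.onz(*tw(350,165),.016))
seg("W btop",W.onz(*w(265,82),.1001),W.onz(*w(288,570),.1001))
seg("T btop?",T.onz(*tw(135,435),.1001),T.onz(*tw(190,100),.1001))
seg("T foot",T.onz(*tw(240,470),.01),T.onz(*tw(283,205),.01))
seg("S foot",S.onz(*sw(130,405),.01),S.onz(*sw(585,380),.01))
seg("S btop",S.onz(*sw(98,98),.1001),S.onz(*sw(590,85),.1001))
print("btop near tri",tri([(W,w(265,82)),(S,sw(98,98))]),"far",tri([(W,w(284,578)),(S,sw(590,85))]))
print("foot near tri",tri([(W,w(143,45)),(S,sw(130,405)),(T,tw(240,470))]))
print("pad s80 tri", tri([(W,w(245,468)),(S,sw(490,163))]), "s20", tri([(W,w(140,412)),(S,sw(500,322))]))
E
```

```text
W foot [ 0.4752 -0.1585  0.01  ] [ 0.6181 -0.1847  0.01  ] len 0.1453 yaw -10.39
W lip outer 0.016 [ 0.4661 -0.1916  0.016 ] [ 0.643  -0.2221  0.016 ] len 0.1795 yaw -9.77
W lip inner 0.016 [ 0.4678 -0.1856  0.016 ] [ 0.642  -0.2143  0.016 ] len 0.1765 yaw -9.35
W lip outer 0.026 [ 0.465  -0.1875  0.026 ] [ 0.6383 -0.2174  0.026 ] len 0.1759 yaw -9.77
W lip inner 0.026 [ 0.4667 -0.1816  0.026 ] [ 0.6373 -0.2097  0.026 ] len 0.1729 yaw -9.35
T lip outer [ 0.462  -0.1945  0.016 ] [ 0.6423 -0.2241  0.016 ] len 0.1827 yaw -9.31
W btop [ 0.4807 -0.0935  0.1001] [ 0.6499 -0.1233  0.1001] len 0.1717 yaw -9.97
T btop? [ 0.4777 -0.0981  0.1001] [ 0.6554 -0.1275  0.1001] len 0.1801 yaw -9.39
T foot [ 0.4707 -0.1613  0.01  ] [ 0.6205 -0.187   0.01  ] len 0.1519 yaw -9.73
S foot [ 0.4765 -0.1699  0.01  ] [ 0.6447 -0.199   0.01  ] len 0.1707 yaw -9.82
S btop [ 0.4825 -0.0988  0.1001] [ 0.6623 -0.1372  0.1001] len 0.1839 yaw -12.04
btop near tri (array([ 0.4823, -0.0945,  0.0964]), [0.76, 0.36]) far (array([ 0.6627, -0.1288,  0.0908]), [2.81, 1.47])
foot near tri (array([ 0.4754, -0.1619,  0.0013]), [0.72, 0.99, 1.2])
pad s80 tri (array([ 0.6237, -0.1391,  0.0713]), [0.28, 0.15]) s20 (array([ 0.6128, -0.1863,  0.0348]), [0.97, 0.57])
```

```bash
cat >> h.py <<'E'
WY=np.radians(-9.7); WL=np.radians(-35)
def place(f=-.077,xc=.557,c=.02,L=.08,tf=.142):
    x,y,z=board_axes(WY,WL); h=np.array([-np.sin(WY),np.cos(WY),0])
    return x*xc+h*f+np.array([0,0,.01])-y*(.005+c)+z*(L+tf)
E
python3 - <<'E'
from h import *
P=place();print(P);delta(P,tool_R(WY,WL))
E
```

```text
[ 0.5541 -0.0644  0.2062]
t 6.0 tcp [0.4797 0.     0.3699] shift cm [  7.44  -6.44 -16.37] turn [-0.6033  0.0988 -0.0111] grip 0.109 F [ 0.3605 -0.7618 -1.4341] M [0.0389 0.023  0.0676]
```

```bash
python3 -m pendant '[[[1,-0.5,-1],[-0.1,0.016,0]],[[2,-1.2,-2.5],[-0.24,0.04,-0.005]],[[3.4,-2.2,-4],[-0.4,0.065,-0.008]],[[5,-3.3,-6],[-0.53,0.088,-0.01]],[[6.2,-4.6,-8.5],[-0.603,0.099,-0.011]],[[7,-5.5,-10.5],[-0.603,0.099,-0.011]],[[7.4,-6.4,-13],[-0.603,0.099,-0.011]],[[7.4,-6.4,-15],[-0.603,0.099,-0.011]],[[7.4,-6.4,-16.4],[-0.603,0.099,-0.011]],[[7.4,-6.4,-16.4],[-0.603,0.099,-0.011]],[[7.4,-6.4,-16.4],[-0.603,0.099,-0.011]],[[7.4,-6.4,-16.4],[-0.603,0.099,-0.011]]]'
python3 - <<'E'
from h import *
import pickle
for n in ("wrist","side"):
    pickle.dump(optics.calibration(n),open(n+"6.pkl","wb"))
    im=optics.snapshot(n)
    cv2.imwrite(f"pics/{n}6.png",im[:,:,::-1])
    if n=="side": cv2.imwrite("pics/side6b.png",cv2.resize(im[100:280,200:380,::-1],None,fx=3.3,fy=3.3,interpolation=cv2.INTER_CUBIC))
delta(place(),tool_R(WY,WL))
E
```

```text
time: 7.5
tcp_pos: [0.5542, -0.0639, 0.2068]
ee_rot: [3.14, 0.61, 1.4]
ft_force: [0.4, 1.0, -2.4]
grip_width: 0.112
t 7.6 tcp [ 0.554  -0.0639  0.2066] shift cm [ 0.   -0.05 -0.04] turn [-0.0008  0.0013 -0.0001] grip 0.111 F [ 0.7023 -0.2406 -3.6472] M [ 0.9897 -0.2011 -0.0082]
```

View pics/wrist6.png

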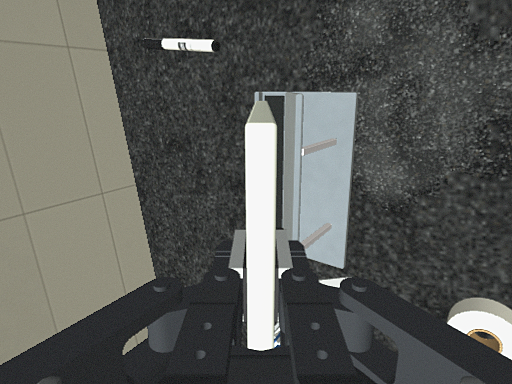

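View pics/side6b.png

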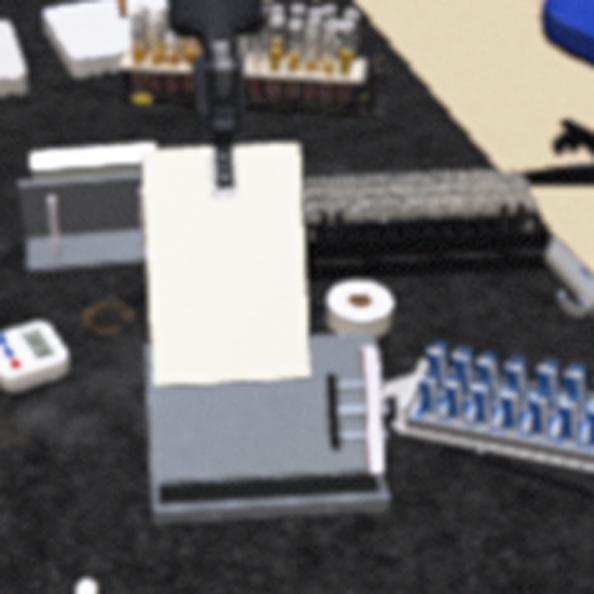

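```bash
python3 - <<'E'
from h import *
import pickle
t=cv2.imread("pics/wrist6.png")
cv2.imwrite("pics/w6c.png",cv2.resize(t[85:225,235:365],None,fx=4,fy=4,interpolation=cv2.INTER_CUBIC))
W=Cam(d=pickle.load(open("wrist6.pkl","rb")))
x,y,z=board_axes(WY,WL)
P=place(c=.0195,L=.08)-z*.142-x*.06
print("expect foot near corners",W.proj([P+y*.005,P-y*.005])*1.0, "top near",W.proj([P+z*.18+y*.005,P+z*.18-y*.005]))
h=np.array([-np.sin(WY),np.cos(WY),0])
for f in(-.075,-.077,-.079):
    b=x*(.580-.092)+h*f+np.array([0,0,.01]); print(f,"backrest foot near",W.proj(b),"top near",W.proj(b+z*.11))
E
```

```text
expect foot near corners [[266.0711 100.502 ]
 [253.8123 100.5215]] top near [[276.2564 123.3773]
 [243.4694 123.4299]]
-0.075 backrest foot near [[285.2648  88.5165]] top near [[296.224   89.2428]]
-0.077 backrest foot near [[283.6028  88.5138]] top near [[293.7954  89.2355]]
-0.079 backrest foot near [[281.9512  88.511 ]] top near [[291.3885  89.2284]]
```

View pics/w6c.png

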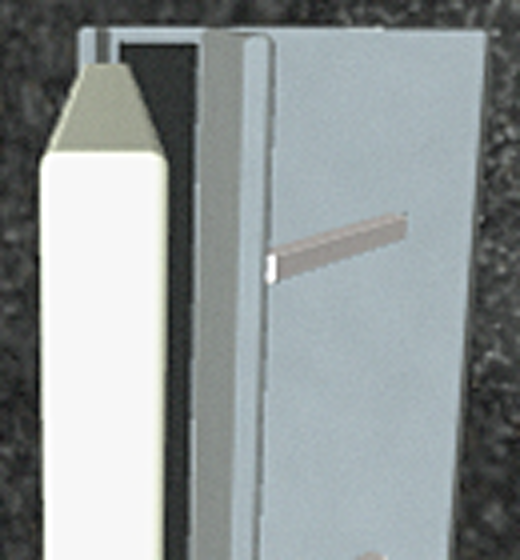

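```bash
python3 - <<'E'
from h import *
import pickle
W=Cam(d=pickle.load(open("wrist6.pkl","rb")))
for yaw in (-9.2,-9.7,-10.2,-10.7):
    x,y,z=board_axes(np.radians(yaw),WL);x0,y0,_=board_axes(WY,WL)
    h=np.array([-np.sin(WY),np.cos(WY),0])
    b=x0*(.580-.092)+h*(-.0756)+np.array([0,0,.01])
    print(yaw,[W.proj([b+x*k,b+x*k+z*.11]).round(1).tolist() for k in (0,.05,.1,.15)])
print(W.R)
E
python3 - <<'E'
import cv2
g=cv2.cvtColor(cv2.imread("pics/wrist6.png"),cv2.COLOR_BGR2GRAY)
for v in (100,130,160,190,215): print(v,[int(q) for q in g[v,262:306]])
E
```

```text
-9.2 [[[284.8, 88.5], [295.5, 88.4]], [[284.2, 137.0], [294.2, 156.8]], [[283.7, 181.9], [293.0, 218.2]], [[283.3, 223.6], [291.9, 273.6]]]
-9.7 [[[284.8, 88.5], [295.5, 89.2]], [[283.9, 136.9], [293.7, 157.5]], [[283.1, 181.8], [292.0, 218.6]], [[282.3, 223.3], [290.5, 273.7]]]
-10.2 [[[284.8, 88.5], [295.5, 90.0]], [[283.5, 136.9], [293.1, 158.1]], [[282.4, 181.6], [291.1, 219.0]], [[281.3, 223.1], [289.2, 273.8]]]
-10.7 [[[284.8, 88.5], [295.4, 90.8]], [[283.2, 136.9], [292.6, 158.7]], [[281.7, 181.5], [290.1, 219.4]], [[280.4, 222.8], [287.8, 273.9]]]
[[ 0.1396  0.8075 -0.5731]
 [ 0.9727 -0.0034  0.2321]
 [ 0.1855 -0.5898 -0.786 ]]
100 [141, 178, 134, 73, 65, 54, 43, 50, 50, 56, 53, 51, 55, 51, 53, 51, 55, 58, 56, 54, 40, 45, 108, 167, 137, 142, 144, 142, 145, 139, 141, 140, 136, 151, 185, 183, 180, 181, 183, 174, 134, 132, 180, 177]
130 [247, 247, 247, 247, 247, 247, 247, 247, 247, 247, 248, 247, 241, 226, 174, 60, 50, 48, 57, 55, 38, 86, 156, 139, 141, 140, 140, 139, 138, 140, 141, 141, 149, 174, 183, 179, 178, 182, 176, 132, 134, 177, 173, 173]
160 [247, 247, 247, 247, 247, 247, 247, 247, 247, 247, 248, 247, 236, 208, 139, 38, 51, 51, 49, 47, 49, 108, 154, 139, 137, 141, 143, 141, 139, 142, 139, 145, 166, 187, 183, 179, 185, 174, 138, 133, 180, 176, 173, 174]
190 [247, 247, 247, 247, 247, 247, 247, 247, 247, 247, 248, 246, 229, 185, 87, 45, 50, 48, 55, 39, 105, 180, 136, 136, 137, 138, 143, 140, 138, 141, 141, 154, 182, 177, 181, 182, 175, 130, 126, 183, 178, 177, 178, 177]
215 [247, 247, 247, 247, 247, 247, 247, 247, 247, 248, 248, 241, 220, 161, 37, 49, 54, 52, 53, 46, 106, 164, 142, 138, 137, 140, 142, 138, 140, 134, 147, 182, 179, 177, 181, 174, 141, 134, 185, 180, 180, 180, 182, 178]
```

```bash
python3 - <<'E'
from h import *
delta(place(f=-.0757,c=.012,L=.06),tool_R(WY,WL))
delta(place(f=-.0757,c=.005,L=.03),tool_R(WY,WL))
delta(place(f=-.0757,c=.004,L=.007),tool_R(WY,WL))
E
```

```text
t 7.6 tcp [ 0.554  -0.0639  0.2066] shift cm [-0.06 -0.41 -2.14] turn [-0.0008  0.0013 -0.0001] grip 0.111 F [ 0.7023 -0.2406 -3.6472] M [ 0.9897 -0.2011 -0.0082]
t 7.6 tcp [ 0.554  -0.0639  0.2066] shift cm [-0.25 -1.54 -4.99] turn [-0.0008  0.0013 -0.0001] grip 0.111 F [ 0.7023 -0.2406 -3.6472] M [ 0.9897 -0.2011 -0.0082]
t 7.6 tcp [ 0.554  -0.0639  0.2066] shift cm [-0.46 -2.76 -6.94] turn [-0.0008  0.0013 -0.0001] grip 0.111 F [ 0.7023 -0.2406 -3.6472] M [ 0.9897 -0.2011 -0.0082]
```

```bash
python3 -m pendant '[[[-0.03,-0.2,-1],[0,0,0]],[[-0.06,-0.4,-2.1],[0,0,0]],[[-0.15,-0.95,-3.5],[0,0,0]],[[-0.25,-1.5,-5],[0,0,0]],[[-0.33,-2,-5.8],[0,0,0]],[[-0.4,-2.4,-6.4],[0,0,0]],[[-0.46,-2.76,-6.94],[0,0,0]],[[-0.46,-2.76,-6.94],[0,0,0]],[[-0.46,-2.76,-6.94],[0,0,0]]]'
python3 - <<'E'
from h import *
import pickle
for n in ("wrist","side"):
    pickle.dump(optics.calibration(n),open(n+"7.pkl","wb"))
    im=optics.snapshot(n)[:,:,::-1]
    cv2.imwrite(f"pics/{n}7.png",im)
    o=im[85:225,235:365] if n=="wrist" else im[100:280,200:380]
    cv2.imwrite(f"pics/{n}7b.png",cv2.resize(o,None,fx=4 if n=="wrist" else 3.3,fy=4 if n=="wrist" else 3.3,interpolation=cv2.INTER_CUBIC))
delta(place(f=-.0757,c=.004,L=.007),tool_R(WY,WL))
E
```

```text
time: 8.72
tcp_pos: [0.5498, -0.0913, 0.1374]
ee_rot: [3.139, 0.609, 1.401]
ft_force: [-0.1, 0.3, -2.2]
grip_width: 0.111
t 8.82 tcp [ 0.5498 -0.0912  0.1375] shift cm [-0.03 -0.03 -0.02] turn [-0.0011  0.0021 -0.0005] grip 0.113 F [ 0.7638  1.2077 -2.976 ] M [ 1.0113 -0.1994  0.0227]
```

View pics/wrist7b.png

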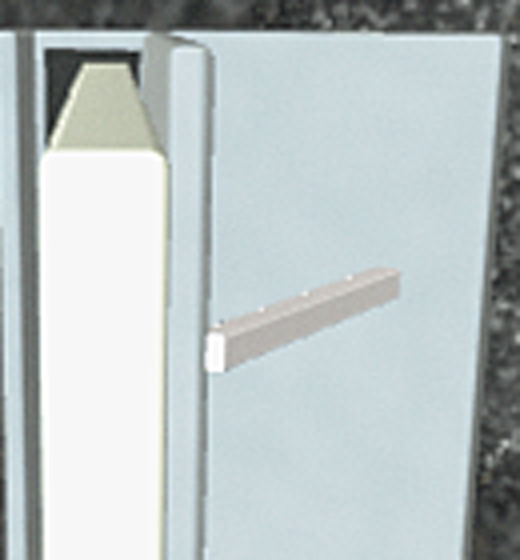

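View pics/side7b.png

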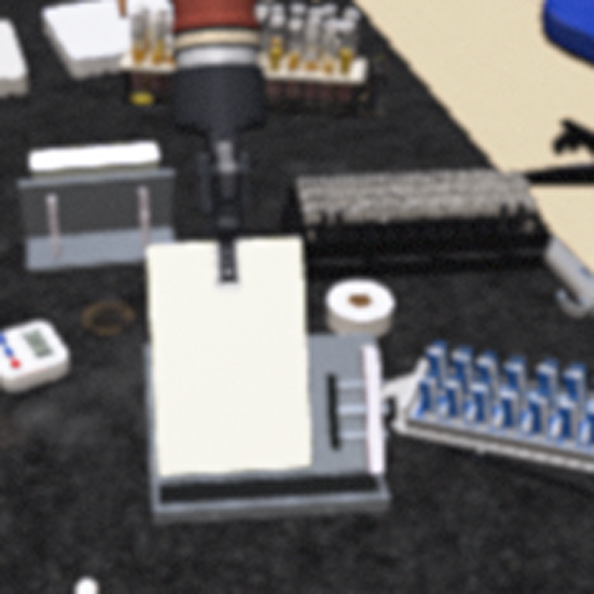

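```bash
python3 -m pendant '[[[0.6,-0.1,0],[0,0,0]],[[1.2,-0.2,0],[0,0,0]],[[1.4,-0.24,0],[0,0,0]],[[1.4,-0.24,0],[0,0,0]],[[1.4,-0.24,0],[0,0,0]]]'
for i in 1 2 3; do :; done
python3 -m pendant '[[[0.2,-0.034,0],[0,0,0]],[[0.2,-0.034,0],[0,0,0]]]'
python3 -m pendant '[[[0.2,-0.034,0],[0,0,0]],[[0.2,-0.034,0],[0,0,0]]]'
python3 -m pendant '[[[0.2,-0.034,0],[0,0,0]],[[0.2,-0.034,0],[0,0,0]]]'
```

```text
time: 9.45
tcp_pos: [0.5635, -0.0936, 0.1374]
ee_rot: [3.14, 0.609, 1.401]
ft_force: [-1.2, 1.0, -2.7]
grip_width: 0.108
time: 9.7
tcp_pos: [0.5657, -0.094, 0.1374]
ee_rot: [3.14, 0.609, 1.401]
ft_force: [-0.0, 0.1, -2.0]
grip_width: 0.112
time: 9.95
tcp_pos: [0.5676, -0.0943, 0.1373]
ee_rot: [3.14, 0.609, 1.401]
ft_force: [-0.9, -0.6, -3.1]
grip_width: 0.109
time: 10.2
tcp_pos: [0.5697, -0.0947, 0.1373]
ee_rot: [3.14, 0.61, 1.401]
ft_force: [0.0, -0.1, -1.7]
grip_width: 0.112
```

```bash
python3 -m pendant '[[[0.15,-0.025,0],[0,0,0]],[[0.15,-0.025,0],[0,0,0]]]'|grep -E "tcp|ft"
python3 -m pendant '[[[0.15,-0.025,0],[0,0,0]],[[0.15,-0.025,0],[0,0,0]]]'|grep -E "tcp|ft"
python3 - <<'E'
from h import *
for n in ("side","top"):
    im=optics.snapshot(n)[:,:,::-1]
    o=im[200:260,240:345] if n=="side" else im[130:240,260:350]
    cv2.imwrite(f"pics/{n}8b.png",cv2.resize(o,None,fx=7 if n=="side" else 5.4,fy=7 if n=="side" else 5.4,interpolation=cv2.INTER_CUBIC))
delta(place(f=-.0757,c=.004,L=.007,xc=.577),tool_R(WY,WL))
E
```

```text
tcp_pos: [0.5705, -0.0949, 0.1372]
ft_force: [-2.0, 1.6, -1.2]
tcp_pos: [0.5708, -0.0951, 0.1369]
ft_force: [-4.3, 2.1, -1.5]
t 10.8 tcp [ 0.5709 -0.0951  0.1369] shift cm [-0.17  0.02  0.03] turn [-0.001  -0.0021  0.002 ] grip 0.114 F [-5.0766  2.9648 -1.9131] M [ 1.192   0.8755 -0.7206]
```

View pics/side8b.png

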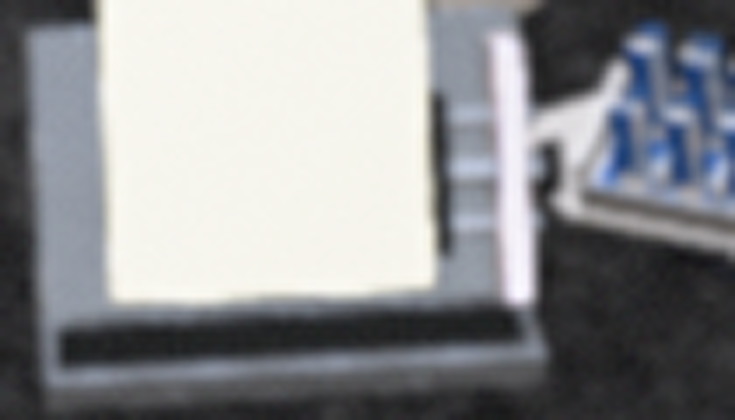

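```bash
python3 -m pendant '[[[-0.24,0.04,0],[0,0,0]],[[-0.24,0.04,0],[0,0,0]],[[-0.28,-0.12,-0.24],[0,0,0]],[[-0.29,-0.25,-0.41],[0,0,0]],[[-0.29,-0.25,-0.41],[0,0,0]],[[-0.29,-0.25,-0.41],[0,0,0]]]'
python3 -m pendant '[[[-0.01,-0.06,-0.08],[0,0,0]],[[-0.01,-0.06,-0.08],[0,0,0]]]'|grep -E "tcp|ft"
python3 -m pendant '[[[-0.01,-0.06,-0.08],[0,0,0]],[[-0.01,-0.06,-0.08],[0,0,0]]]'|grep -E "tcp|ft"
```

```text
time: 11.55
tcp_pos: [0.568, -0.0978, 0.1328]
ee_rot: [-3.139, 0.61, 1.401]
ft_force: [-1.9, -0.7, -2.9]
grip_width: 0.105
tcp_pos: [0.568, -0.0983, 0.132]
ft_force: [1.0, 0.7, -2.4]
tcp_pos: [0.5678, -0.099, 0.1311]
ft_force: [-0.1, 0.1, -2.6]
```

```bash
python3 -m pendant '[[[-0.01,-0.06,-0.08],[0,0,0]],[[-0.01,-0.06,-0.08],[0,0,0]]]'|grep -E "tcp|ft"
python3 -m pendant '[[[-0.01,-0.06,-0.08],[0,0,0]],[[-0.01,-0.06,-0.08],[0,0,0]]]'|grep -E "tcp|ft"
python3 - <<'E'
from h import *
import pickle
for n in ("wrist","side"):
    pickle.dump(optics.calibration(n),open(n+"9.pkl","wb"))
    im=optics.snapshot(n)[:,:,::-1]
    o=im[75:215,215:345] if n=="wrist" else im[200:260,240:345]
    cv2.imwrite(f"pics/{n}9b.png",cv2.resize(o,None,fx=4 if n=="wrist" else 7,fy=4 if n=="wrist" else 7,interpolation=cv2.INTER_CUBIC))
delta(place(f=-.0757,c=.004,L=.0,xc=.575),tool_R(WY,WL))
E
```

```text
tcp_pos: [0.5676, -0.0996, 0.1302]
ft_force: [-0.7, 0.2, -2.7]
tcp_pos: [0.5674, -0.1003, 0.1294]
ft_force: [-0.3, 0.1, -3.0]
t 12.65 tcp [ 0.5674 -0.1003  0.1294] shift cm [-0.09  0.18  0.21] turn [-0.0008 -0.0025  0.0023] grip 0.108 F [-0.2277 -0.088  -3.0603] M [ 1.0806 -0.0441 -0.0469]
```

View pics/wrist9b.png

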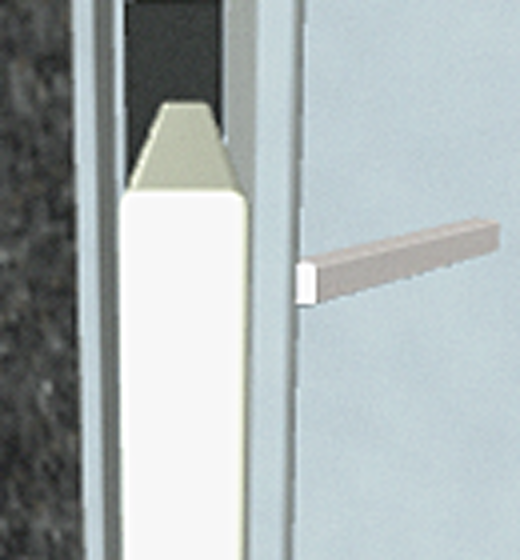

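View pics/side9b.png

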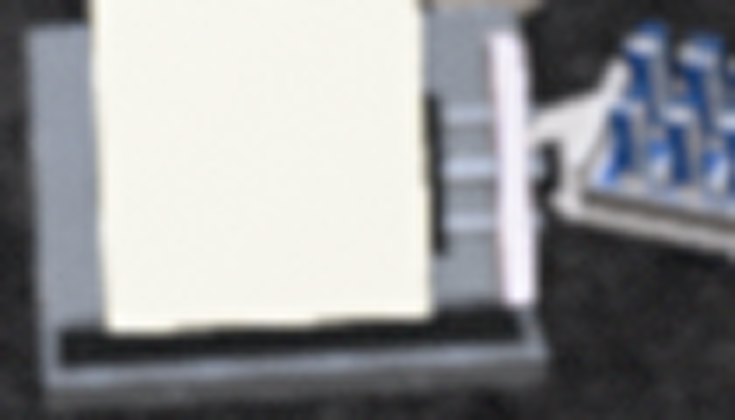

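```bash
python3 -m pendant '[[[-0.01,-0.06,-0.08],[0,0,0]],[[-0.01,-0.06,-0.08],[0,0,0]]]'|grep -E "tcp|ft"
python3 -m pendant '[[[-0.01,-0.06,-0.08],[0,0,0]],[[-0.01,-0.06,-0.08],[0,0,0]]]'|grep -E "tcp|ft"
```

```text
tcp_pos: [0.5676, -0.1008, 0.129]
ft_force: [-0.4, 0.1, 0.6]
tcp_pos: [0.5678, -0.1013, 0.1288]
ft_force: [-1.3, 3.5, 4.4]
```

```bash
python3 -m pendant '[[[-0.01,-0.06,-0.08],[0,0,0]],[[-0.01,-0.06,-0.08],[0,0,0]]]'|grep -E "tcp|ft"
```

```text
tcp_pos: [0.5679, -0.1017, 0.1288]
ft_force: [-2.0, 3.9, 5.7]
```

```bash
python3 -m pendant '[[[0.02,0.12,0.04],[0,0,0]],[[0.04,0.24,0.03],[0,0,0]],[[0.04,0.24,0.03],[0,0,0]]]'|grep -E "tcp|rot|ft"
python3 -m pendant '[[[0.02,0.12,0],[0,0,0]],[[0.02,0.12,0],[0,0,0]]]'|grep -E "tcp|ft"
python3 -m pendant '[[[0.02,0.12,0],[0,0,0]],[[0.02,0.12,0],[0,0,0]]]'|grep -E "tcp|ft"
```

```text
tcp_pos: [0.568, -0.0999, 0.1288]
ee_rot: [-3.14, 0.612, 1.4]
ft_force: [-0.5, -1.5, -1.6]
tcp_pos: [0.5681, -0.0989, 0.1288]
ft_force: [-1.0, -0.5, -0.5]
tcp_pos: [0.5683, -0.0976, 0.1287]
ft_force: [-0.3, -0.5, -1.1]
```

```bash
python3 -m pendant '[[[0.02,0.12,0],[0,0,0]],[[0.02,0.12,0],[0,0,0]]]'|grep -E "tcp|ft"
python3 -m pendant '[[[0.02,0.12,0],[0,0,0]],[[0.02,0.12,0],[0,0,0]]]'|grep -E "tcp|ft"
python3 - <<'E'
from h import *
for n in ("wrist","side"):
    im=optics.snapshot(n)[:,:,::-1]
    o=im[75:215,215:345] if n=="wrist" else im[180:270,240:345]
    cv2.imwrite(f"pics/{n}10b.png",cv2.resize(o,None,fx=4 if n=="wrist" else 6,fy=4 if n=="wrist" else 6,interpolation=cv2.INTER_CUBIC))
delta(place(f=-.0757,c=.0,L=.0,xc=.575),tool_R(WY,WL))
E
```

```text
tcp_pos: [0.5684, -0.0963, 0.1286]
ft_force: [-0.3, -1.7, -1.7]
tcp_pos: [0.5684, -0.096, 0.1288]
ft_force: [-1.1, -3.5, -1.9]
t 14.88 tcp [ 0.5683 -0.096   0.1288] shift cm [-0.13  0.07  0.04] turn [ 0.0024 -0.003   0.0025] grip 0.109 F [-0.7872 -3.5512 -2.8965] M [0.0938 0.0412 0.1589]
```

View pics/wrist10b.png

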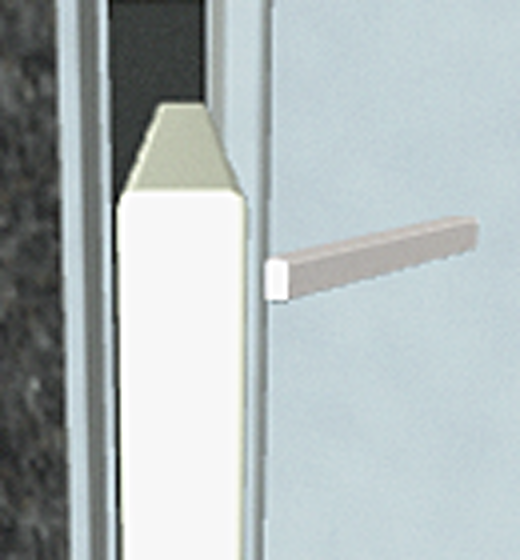

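View pics/side10b.png

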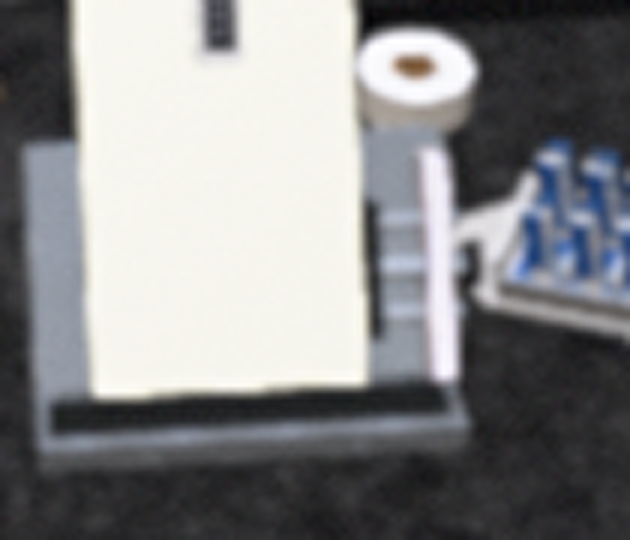

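```bash
python3 -m pendant '[[[-0.005,-0.03,-0.06],[0,0,0]],[[-0.01,-0.06,-0.1],[0,0,0]],[[-0.01,-0.06,-0.1],[0,0,0]]]'|grep -E "tcp|rot|ft"
python3 -c "
from h import *
delta(place(f=-.0757,c=.0,L=.0,xc=.575),tool_R(WY,WL))"
```

```text
tcp_pos: [0.5684, -0.0965, 0.1281]
ee_rot: [-3.139, 0.614, 1.401]
ft_force: [-1.6, -0.8, 2.1]
t 15.25 tcp [ 0.5684 -0.0965  0.1281] shift cm [-0.13  0.12  0.11] turn [ 0.0025 -0.0027  0.0024] grip 0.11 F [-1.5656 -0.7913  2.0734] M [0.1223 0.2389 0.0355]
```

```bash
python3 -m pendant '[[[0,0,0],[0,0,0]],[[0,0,0],[0,0,0]],[[0,0,0],[0,0,0]],[[0,0,0],[0,0,0]],[[0,0,0],[0,0,0]]]' 3.5
python3 - <<'E'
from h import *
for n in ("wrist","side"):
    im=optics.snapshot(n)[:,:,::-1]
    o=im if n=="wrist" else im[180:270,240:345]
    k=1 if n=="wrist" else 6
    cv2.imwrite(f"pics/{n}11b.png",cv2.resize(o,None,fx=k,fy=k,interpolation=cv2.INTER_CUBIC))
print(board_axes(WY,WL)[2]*15)
E
```

```text
time: 15.88
tcp_pos: [0.5684, -0.0964, 0.1281]
ee_rot: [-3.139, 0.614, 1.401]
ft_force: [-0.6, -0.8, 0.3]
grip_width: 0.412
[ 1.4496  8.4806 12.2873]
```

View pics/wrist11b.png

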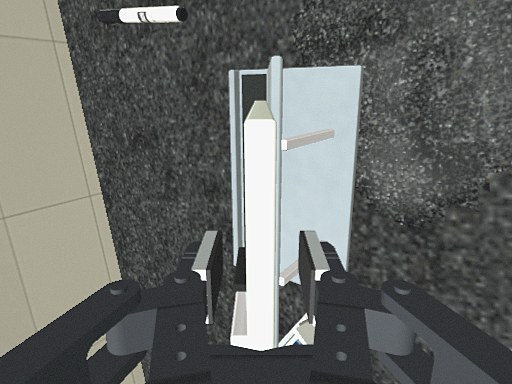

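View pics/side11b.png

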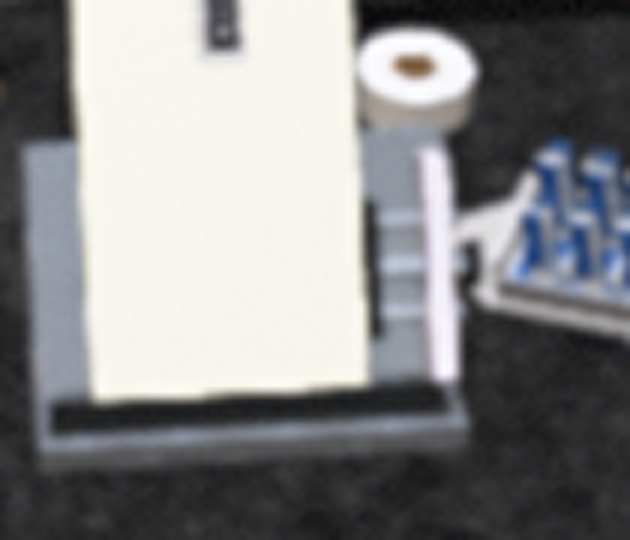

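```bash
python3 -m pendant '[[[0.1,0.57,0.82],[0,0,0]],[[0.3,1.7,2.46],[0,0,0]],[[0.58,3.39,4.91],[0,0,0]],[[0.97,5.65,8.19],[0,0,0]],[[1.45,8.48,12.29],[0,0,0]],[[-2,12,16],[0.1,0,0]],[[-4,15,18],[0.2,0,0]],[[-4,15,18],[0.2,0,0]],[[-4,15,18],[0.2,0,0]]]'
python3 - <<'E'
from h import *
import pickle
pickle.dump(optics.calibration("wrist"),open("w12.pkl","wb"))
for n in ("wrist","side","top"):
    im=optics.snapshot(n)[:,:,::-1]
    cv2.imwrite(f"pics/{n}12.png",im)
    if n=="side":cv2.imwrite(f"pics/{n}12b.png",cv2.resize(im[110:290,170:350],None,fx=3.3,fy=3.3,interpolation=cv2.INTER_CUBIC)); cv2.imwrite("pics/side12c.png",cv2.resize(im[200:270,290:340],None,fx=8,fy=8,interpolation=cv2.INTER_CUBIC))
E
```

```text
time: 17.1
tcp_pos: [0.5283, 0.053, 0.3078]
ee_rot: [-3.102, 0.418, 1.419]
ft_force: [-0.2, 0.6, -1.1]
grip_width: 0.405
```

View pics/wrist12.png

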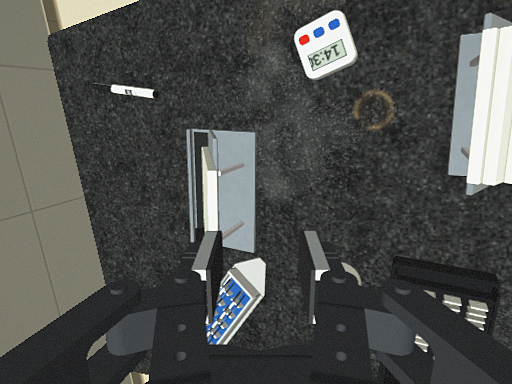

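View pics/side12b.png

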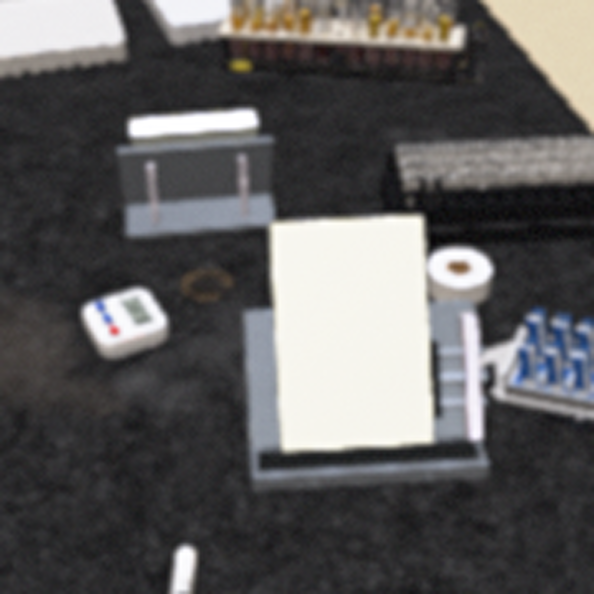

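View pics/side12c.png

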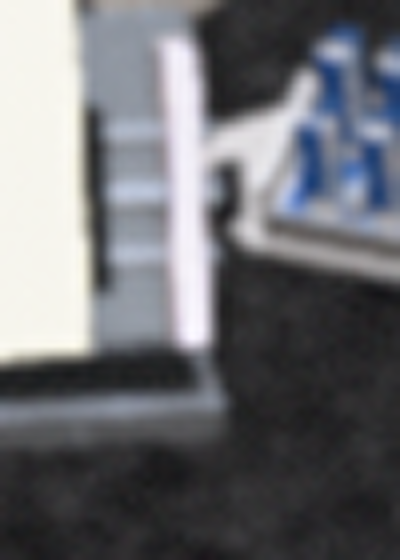

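View pics/top12.png

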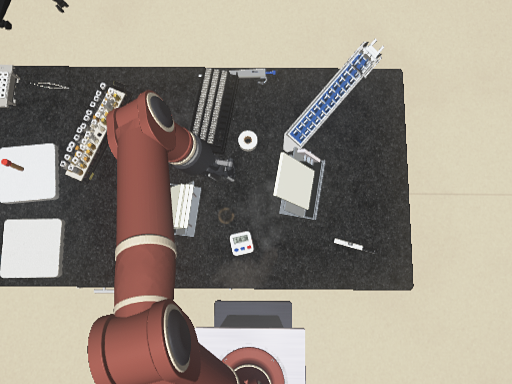

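```bash
python3 - <<'E'
from h import *
im=cv2.imread("pics/side12.png"); S=Cam("side")
m=cv2.inRange(im,(150,180,180),(255,255,255))
roi=np.zeros_like(m);roi[170:250,245:310]=255
m&=roi
n,l,st,_=cv2.connectedComponentsWithStats(m);k=1+np.argmax(st[1:,4]);mm=(l==k).astype(np.uint8);print(st[k])
g=cv2.cvtColor(im,cv2.COLOR_BGR2GRAY).astype(float)
# subpixel edges
def edge(arr,thr): # first crossing
    for i in range(len(arr)-1):
        if (arr[i]-thr)*(arr[i+1]-thr)<=0 and arr[i]!=arr[i+1]: return i+(thr-arr[i])/(arr[i+1]-arr[i])
L=[];Rr=[]
for v in range(st[k][1]+6,st[k][1]+st[k][3]-8):
    us=np.where(mm[v])[0]; 
    a=us.min();b=us.max()
    e=edge(g[v,a-3:a+4],180);L.append((a-3+e,v)) if e is not None else 0
    e=edge(g[v,b-3:b+5],175);Rr.append((b-3+e,v)) if e is not None else 0
B=[];T=[]
for u in range(st[k][0]+8,st[k][0]+st[k][2]-8):
    vs=np.where(mm[:,u])[0];a=vs.min();b=vs.max()
    e=edge(g[b-2:b+6,u],150);B.append((u,b-2+e)) if e is not None else 0
    e=edge(g[a-5:a+3,u],150);T.append((u,a-5+e)) if e is not None else 0
x,y,z=board_axes(WY,WL);h=np.array([-np.sin(WY),np.cos(WY),0])
o=x*.580+h*(-.0757)+np.array([0,0,.01])
def wp(uv,out): 
    P=S.onplane(*uv,o-y*out,y)-o; return P@x,P@z
for nm,A,vert in (("L",L,1),("R",Rr,1),("B",B,0),("T",T,0)):
    q=np.array([wp(p,.010) for p in A])
    if vert: c=np.polyfit(q[:,1],q[:,0],1);print(nm,"tilt deg",np.degrees(c[0]),"x at s=.05",np.polyval(c,.05),"rms",np.std(q[:,0]-np.polyval(c,q[:,1])))
    else: c=np.polyfit(q[:,0],q[:,1],1);print(nm,"tilt deg",np.degrees(c[0]),"s mid",np.polyval(c,0),np.std(q[:,1]-np.polyval(c,q[:,0])))
# pad left/right edges in side12 and side0
for f in ("side0","side12"):
    gg=cv2.cvtColor(cv2.imread(f"pics/{f}.png"),cv2.COLOR_BGR2GRAY)
    for v in (214,220,226,232,236): print(f,v,[int(t) for t in gg[v,296:308]])
E
```

```text
[ 252  176   58   71 3311]
L tilt deg 0.8334067065445621 x at s=.05 -0.06663085893263604 rms 0.00058336153468973
R tilt deg 5.6038674674024325 x at s=.05 0.05632203529927365 rms 0.007367021924508676
B tilt deg 0.3115389765270702 s mid -0.004073475096171925 0.0005610903792586771
T tilt deg -7.800725234190944 s mid 0.17696708699438587 0.007507436535326295
side0 214 [164, 157, 136, 84, 61, 90, 130, 159, 167, 165, 166, 168]
side0 220 [165, 159, 140, 89, 46, 67, 117, 151, 162, 163, 162, 161]
side0 226 [165, 160, 145, 103, 53, 55, 105, 142, 152, 152, 149, 148]
side0 232 [163, 165, 157, 130, 77, 50, 87, 143, 180, 193, 193, 190]
side0 236 [164, 164, 164, 157, 139, 117, 120, 145, 159, 166, 165, 165]
side12 214 [245, 246, 247, 230, 139, 67, 94, 130, 149, 156, 153, 155]
side12 220 [245, 246, 246, 229, 142, 56, 65, 113, 144, 151, 154, 151]
side12 226 [244, 246, 246, 237, 184, 97, 57, 99, 134, 142, 141, 140]
side12 232 [245, 245, 246, 246, 227, 133, 63, 111, 160, 179, 178, 177]
side12 236 [244, 245, 245, 246, 230, 154, 101, 109, 133, 151, 152, 153]
```

```bash
python3 - <<'E'
from h import *
S=Cam("side")
x,y,z=board_axes(WY,WL);h=np.array([-np.sin(WY),np.cos(WY),0])
o=x*.580+h*(-.0757)+np.array([0,0,.01])
def wp(uv,out): 
    P=S.onplane(*uv,o-y*out,y)-o; return P@x,P@z
def cross(a,i0,thr,sgn):
    for i in range(len(a)-1):
        if sgn*(a[i]-thr)<=0<sgn*(a[i+1]-thr): return i0+i+(thr-a[i])/(a[i+1]-a[i])
def fit(nm,pts,out,vert):
    q=np.array([wp(p,out) for p in pts]);
    if not vert:q=q[:,::-1]
    for _ in range(4):
        c=np.polyfit(q[:,1],q[:,0],1);r=q[:,0]-np.polyval(c,q[:,1]);k=abs(r)<=max(2*np.median(abs(r)),3e-4)
        q=q[k]
    print(nm,len(q),"tilt",round(np.degrees(c[0]),2),"at.05/0",np.polyval(c,.05 if vert else 0).round(4))
g0=cv2.cvtColor(cv2.imread("pics/side0.png"),cv2.COLOR_BGR2GRAY).astype(float)
g=cv2.cvtColor(cv2.imread("pics/side12.png"),cv2.COLOR_BGR2GRAY).astype(float)
# stand near edge (dark->grey) side0 
P=[(cross(g0[v,238:258],238,100,1),v) for v in range(208,242)];fit("stand near edge",[p for p in P if p[0]],0,1)
# ledge/backrest line side0: grey->dark downward
P=[(u,cross(g0[236:256,u],236,100,-1)) for u in range(255,295)];fit("foot line",[p for p in P if p[1]],0,0)
P=[(cross(g[v,244:262],244,190,1),v) for v in range(182,238)];fit("board near",[p for p in P if p[0]],.01,1)
P=[(cross(g[v,290:306],290,200,-1),v) for v in range(205,240)];fit("board far low",[p for p in P if p[0]],.01,1)
P=[(cross(g[v,290:306],290,200,-1),v) for v in range(180,240)];fit("board far all",[p for p in P if p[0]],.01,1)
P=[(u,cross(g[236:256,u],236,150,-1)) for u in range(260,298)];fit("board foot",[p for p in P if p[1]],.01,0)
P=[(u,cross(g[168:186,u],168,150,1)) for u in range(258,292)];fit("board top",[p for p in P if p[1]],.01,0)
P=[(cross(g0[v,294:304],294,110,-1),v) for v in range(213,235)];fit("pad left s0",[p for p in P if p[0]],.024,1)
E
```

```text
stand near edge 27 tilt 0.1 at.05/0 -0.0905
foot line 36 tilt -0.06 at.05/0 -0.0038
board near 41 tilt 0.62 at.05/0 -0.066
board far low 35 tilt 0.45 at.05/0 0.0552
board far all 38 tilt -0.3 at.05/0 0.0551
board foot 38 tilt 0.03 at.05/0 -0.0042
board top 31 tilt 0.09 at.05/0 0.1783
pad left s0 15 tilt -0.13 at.05/0 0.0506
```

```bash
python3 -c "
from cell import ctrl,observe
s=observe();print(s['time'],s['ft_force'],s['joint_velocities'].round(3));print(ctrl.finish_job())"
```

```text
17.25 [-0.45879883  0.01569212 -0.59010909] [ 0.     0.002 -0.004 -0.003 -0.002  0.001 -0.002]
the job is handed in; nothing more can be done
None
```

The tall board is now on the work stand, and I handed the job in at 17.25 s of the allowed 51 s. No verdict was reported.

**What I did:** I gripped the tall board near its top edge and drew it about 180 mm straight along its own axis. I turned it over to the work stand and felt for the end stop's hard limit at about 5 N. Then I backed off about 2 mm so the pad stayed partly pressed in. I lowered the board until the ledge pushed back, slid it flat against the backrest, released it and withdrew the arm.

**Last checks from the cameras:**
- **Foot:** it lies within about 0.1° of the stand's foot line and at the same height, so it is standing on the ledge.
- **Backrest:** the board's back edge meets the backrest along the foot. The apparent height was 182.5 mm against the true 180 mm, which fits the 1–2% oversize of this view.
- **End stop:** the far edge sits about 4 to 5 mm past where the free pad face appeared in the first picture, so the pad is in contact and pressed in. This matches the hard contact I felt.
- **The rest of the scene:** the three short boards are still leaning in the storage stand. The timer, label roll and marker look unmoved. The gripper is clear and its force reading is near zero.

**Checks that disagreed:**
- The cameras differed by 2 to 4 mm on the work stand's position, and the side view was up to 8 mm off on the foot line. I relied on touch for the final contacts.
- The side edges of the board read about 0.5° tilted while its foot and top read level. I took this as measurement noise.

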